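# Open the glue-curing case, freeing its catch if it is caught

### The arm

A 6-joint arm with a two-finger parallel gripper is mounted at the origin on the work surface. World frame = base frame: x ahead of the robot, y to its left, z up, the work surface at z = 0. Lengths are in m, angles in rad, forces in N, time in s.
With the tool pointing down it reaches from about 0.25 to 0.775 m from the base axis. Payload 8.9 kg.
Tool frame: the origin (TCP) lies on the centre line of the jaws, within the pads' length; the fingertips stand 25 mm ahead of it and the grasp point (between the pads) lies 6 mm ahead of it (bot.tip_extent is the distance from the TCP to the fingertips, in m); z points along the fingers, x is the direction in which the jaws open and shut, and the axes are right-handed (so a half turn about z gives the same grasp; the last joint's range is limited). The gripper opens to 85 mm and grips with 20 to 120 N. Pads are 22 mm wide; open, the fingers measure 114 mm over their backs; the gripper's body (76 mm by 85 mm) begins 54 mm behind the grasp point. The pads swing forward as they close: fully open they stand 13 mm farther back than shut.
Start: joints at [1.049, 0.291, -0.153, 1.127, 0, 1.431], TCP at [0.196, 0.487, 0.256] pointing down, gripper open.
Joint ranges: [-2.52, 2.52], [-0.91, 1.74], [-1.3, 1.37], [-1.96, 2.02], [-1.52, 1.47], [-3.14, 3.14]. Speed limits (rad/s): [2.22, 2.22, 2.79, 3.14, 3.14, 3.14].

### API

Orientations are given as a unit quaternion [w, x, y, z].
In Python, from bench import bot, eyes gives the robot as it stands. The module is installed in compiled form; this text tells all that it offers.
- The arm moves only by the tool drive_tool, never from a script. Its argument "motion" is a list of rows, each a list of 4 numbers: the shift along the tool's x, y, z in mm, then the turn about the tool's z in rad. A call has exactly 5 rows; each row shifts and turns the commanded pose from where the row before left it, along the tool's axes as they then stand; what a row does not reach is not made up. A row lasts 1/10 s, in which the tool goes at most 50 mm and 8.59 degrees, less where a joint would pass 70% of its speed; a pose out of reach is approached as far as the arm can. A call with a gripper value outside its range is refused whole. "hand" is the finger opening in mm, from 0 to 85.4, set as the call begins (left out, the last holds). The fingers move at their own pace and stop on an object; the grip force is fixed at half the most. Time passes only in rows, so rows that do not move let the fingers close, or fill a call up. It gives the time, the measured TCP pose, the force and the opening at its end, in the units of the state.
- bot.get_state(): the state, without advancing time (a new reading comes with each control period).
- eyes.read_camera(name): name is "side" or "top" or "wrist"; returns a dict with "frame" (384x512x3 uint8, blue, green, red), "vfov" (degrees; the focal length in pixels is half the picture's height over the tangent of half this angle, whatever the lens; pixels are square), "cx", "cy" (the principal point, pixels), "distortion" ([k1, k2, p1, p2, k3] as OpenCV has them; the pictures are not rectified), "origin" and "orientation" of the camera in the world; the wrist camera has in their place "mount" (4x4, takes a point from camera to tool coordinates, whose origin is the TCP and whose axes are the tool frame's). Camera axes: x right, y up, looking along -z (the intrinsics and any distortion apply to the point x, -y, -z); pixel columns grow to the right and rows downward; lengths in m; the calibration is good to about 2 mm. A picture is of the moment at which its call begins: read the wrist's pose just before it. There is no depth.
- bot.hand_in(): hands the job in, once; it reports no verdict.
Trained networks look in a picture, given as the dict that the camera call returned (one of the last four; its "shot" number tells which), for a name from the list of things; names that differ only in an ending like _2 or _b are one class to them, and where a whole thing is asked for, a point or a joint stands for the part that bears it (a point fixed in the world has none). Each returns a list of dicts, best first, with "p" (0 to 1); they miss things now and then, are a little off and sometimes report something else, mostly with a low value. They report only what shows in the picture. A call takes as long as a camera call.
- eyes.regions_of(picture, label): "region" (384x512 bool, what is visible of it) and "bbox" ([centre column, centre row, width, height] in pixels, round what is visible of it).
The state is a dict: "clock": time; "joint_positions": joint angles; "qvel": joint speeds; "effort": joint torques, N m; "tool_pos": TCP position; "tool_rot": TCP orientation; "wrist_force": force on the tool from outside, world axes, zero at the start; "wrist_torque": the same for the moment, N m; "grip_width": finger opening in m.
Only numpy, scipy, OpenCV 4.12 (cv2) and the standard library are available. Lean on these libraries where they do the work, as an engineer would, in place of code of your own. Each camera call takes 0.05 s, during which the arm holds its last target.

### The job

First tug the lid of the cream curing case up by its front handle, before touching the orange slide, to learn whether its catch is caught; if it is caught, push the orange slide on the case's left side fully away from the handle end to release it. Then raise the lid to about half open (some 50 degrees) and finish while still holding it there, because it falls shut when let go. Leave the other things on the bench where they are.

Things in the scene. Friction and masses are not known exactly. Their poses are not given: they have to be found in the camera images.
- case: cream glue-curing case, fixed. Origin: centre of the box's underside, 3 mm above the bench; x from the handle end (front, robot side) to the hinge, y left, z up; yaw within 0.3 rad. Box 180 x 200 x 90 mm high, lid on it (top 103 mm above origin). On its left a rail, x -75 to 55, y 100 to 160 mm, flat top at z 70, carries the orange slide
- lid (a joint): lid angle: 0 shut, grows as the handle end rises, stop at 1.7 rad. Hinged on the far (+x) upper rim; falls shut when let go (0.45 kg, 2 to 3 N at the handle lift it). An unseen pawl inside may or may not catch it: caught, it rises only 0.05 to 0.07 rad (some 12 to 16 mm at the handle) and stops hard; free, it goes on rising
- handle (a point): middle of the lid's dark steel handle: round bar 10 mm thick, 110 mm long along the case's y, on two end posts 50 mm out from the lid's front edge (45 mm clear between). Lid shut: x -140, y 0, z 96.5 mm in the case's frame, 230 mm from the hinge line. Pinch it across from above with part-opened fingers; it can roll between them. Axes: the lid's
- hinge (a point): point on the lid's hinge line (which runs along the case's y) at its middle: x 90, y 0, z 90.5 mm in the case's frame; its axes are the case's
- slide (a joint): travel of the orange release slide (m): 0 at the start, near the front; 0.03 fully pushed along the case's +x, away from the handle end, at its stop. No spring: it stays where left; 3 to 8 N move it. Fully pushed, it always releases a caught lid (let the lid down first)
- slide_fin (a point): centre of the slide's upright orange fin, 12 (x) x 24 (y) x 30 mm high, top 105 mm above the case's underside, 28 mm clear of the lid's side. Push it from the front with shut fingers (34 mm of free rail top in front of it, nothing beyond that) or pinch it from above. Axes: the case's
- phone: white phone with a black screen, 72 x 146 x 8 mm, lying screen up to the right of the case, on the teal mat; a bystander, origin at its underside
- driver: blue-handled screwdriver, 150 mm long, lying to the left of the case on the teal mat; a bystander, origin at its underside
- tape_roll: upright cream tape roll, 90 mm across, 60 mm high, on the right of the table; a bystander, origin at its underside
- tape_stand: pink tape dispenser, 130 x 60 x 92 mm, on the left of the table; a bystander, origin at its underside
- flux_jar: rose jar with a steel cap, 56 mm across, 75 mm high, on the right of the table; a bystander, origin at its underside
- spray: light-teal bottle, 56 mm across, 170 mm high, far left of the table; a bystander, origin at its underside
- screw_tray: low yellow compartment tray, 110 x 80 x 18 mm, on the right of the table; a bystander, origin at its underside

How it is judged:
On the way:
1. the lid is tugged up by 0.02 rad or more with the orange slide not yet moved (within 5 mm of its start) (value of joint lid above 0.02 rad and value of joint slide below 0.005 m), for 0.1 s.
At the end, for the whole second after the job is handed in: the lid stands still between 0.65 and 1.1 rad (37 to 63 degrees) open, held there by the gripper's fingers, still touching it (value of joint lid between 0.65 and 1.1 rad and contact force between the fingers and case above 0.5 N and velocity of joint lid between -0.1 and 0.1 rad/s); the arm keeps its last pose, push and grip.
It fails at once if any other thing on the bench is moved by more than 30 mm (distance of any of phone, driver, tape_roll, tape_stand, flux_jar, spray, screw_tray from where it was at the start of the episode above 0.03 m).
It also fails if it takes over 58 s, if anything falls off the work surface, if the arm or the gripper's body presses on something with over 40 N, if the wrist force passes 120 N, or if a joint passes its speed limit or range.

## Working session

There is one attempt and no reset: what is moved stays moved. The work goes in short steps, Python scripts to look and compute and a tool call to move; the robot and the scene stay as the last step left them, time stands still between calls to the robot, and variables do not carry over. Pictures are saved under pics/ and viewed, and the job is handed in when it is done.

Besides the shell and the picture viewer there is one more tool, called after "Request:" as a command line: name --pt "numbers of a row" for each row, then --argument value for the rest. drive_tool: Moves the arm, as the interface text tells. Its arguments: {"type":"object","properties":{"motion":{"type":"array","items":{"type":"array","items":{"type":"number"}}},"hand":{"type":"number"}},"required":["motion"]}

```bash
mkdir -p pics
cat > h.py <<'E'
import numpy as np, cv2
from scipy.spatial.transform import Rotation as R
from bench import bot, eyes
def K(p):
    f=p["frame"].shape[0]/2/np.tan(np.radians(p["vfov"])/2)
    return np.array([[f,0,p["cx"]],[0,f,p["cy"]],[0,0,1.]])
def rot(q): return R.from_quat([q[1],q[2],q[3],q[0]]).as_matrix()
def cam(p,st=None):
    if "mount" in p:
        T=np.eye(4);T[:3,:3]=rot(st["tool_rot"]);T[:3,3]=st["tool_pos"]
        T=T@np.array(p["mount"]);return T[:3,:3],T[:3,3]
    o=np.array(p["orientation"]); return (rot(o) if o.size==4 else o.reshape(3,3)),np.array(p["origin"])
def proj(p,X,st=None):
    Rm,o=cam(p,st); c=(np.atleast_2d(X)-o)@Rm; c=c*[1,-1,-1]
    return cv2.projectPoints(c.reshape(-1,1,3),np.zeros(3),np.zeros(3),K(p),np.array(p["distortion"],float))[0].reshape(-1,2)
def ray(p,uv,st=None):
    Rm,o=cam(p,st); u=cv2.undistortPoints(np.array(uv,float).reshape(-1,1,2),K(p),np.array(p["distortion"],float)).reshape(-1,2)
    d=np.c_[u[:,0],-u[:,1],-np.ones(len(u))]@Rm.T
    return o,d
def onz(p,uv,z,st=None):
    o,d=ray(p,uv,st); return o+d*((z-o[2])/d[:,2])[:,None]
E
python3 - <<'E'
from h import *
s=bot.get_state();print({k:np.round(v,3) for k,v in s.items()},bot.tip_extent)
for n in("side","top","wrist"):
    s=bot.get_state();p=eyes.read_camera(n);cv2.imwrite(f"pics/{n}0.png",p["frame"])
    print(n,p["vfov"],p.get("origin"),p.get("orientation"),p.get("mount"),p["distortion"])
    for l in("case","lid","handle","slide_fin","slide","driver","phone"):
        try:
            r=eyes.regions_of(p,l);print(l,[(round(float(a["p"]),2),np.round(a["bbox"],1)) for a in r[:2]])
            if r: np.save(f"pics/{n}_{l}.npy",r[0]["region"])
        except Exception as e:print(l,e)
E
```

```text
{'clock': np.float64(0.0), 'joint_positions': array([ 1.049,  0.291, -0.154,  1.127, -0.   ,  1.432]), 'qvel': array([-0.   ,  0.   , -0.   , -0.   , -0.002,  0.002]), 'effort': array([-3.0000e-03, -5.3714e+01,  3.3138e+01,  1.6000e-02, -0.0000e+00,
        0.0000e+00]), 'tool_pos': array([0.196, 0.487, 0.256]), 'tool_rot': array([ 0.   ,  0.829,  0.56 , -0.001]), 'wrist_force': array([-0.714, -0.258, -0.276]), 'wrist_torque': array([-0.031, -0.049,  0.052]), 'grip_width': np.float64(0.085)} 0.025
side 44.526124948050025 [-0.04453192 -0.7984442   1.2023814 ] [ 0.88280833  0.33095555 -0.11077015 -0.31440078] None [-0.05610843  0.          0.          0.          0.        ]
case [(0.76, array([246.3, 172.1,  85.8,  72.9]))]
lid [(0.63, array([253.2, 164.8,  76.9,  59.5])), (0.57, array([197. , 155.8,  28. ,  16.5]))]
handle [(0.8, array([255. , 160.9,  81.2,  61.1]))]
slide_fin [(0.39, array([216.4, 151.6,  12.5,  11.6]))]
slide [(0.43, array([139.4, 121.2,  29.4,  32.9]))]
driver [(0.49, array([196.6, 157.2,  20.3,  12.1]))]
phone [(0.93, array([294.4, 205.6,  49.8,  37.6]))]
top 42.
[... 265 characters left out ...]
]
lid [(0.71, array([233.1, 177.4,  66.5,  76.2]))]
handle [(0.78, array([234.4, 178.5,  64.5,  74.2]))]
slide_fin [(0.44, array([195.8, 190.4,   8.1,   6.3]))]
slide []
driver [(0.73, array([176.4, 199.9,   4.1,  18. ]))]
phone [(0.76, array([280.5, 167.4,  41.8,  24.2]))]
wrist 67.36559828776265 None None [[ 9.99999193e-01 -1.12266926e-03  5.94070982e-04 -3.25945806e-04]
 [-9.17483816e-04 -9.61902027e-01 -2.73392847e-01 -6.87806714e-02]
 [ 8.78367825e-04  2.73392081e-01 -9.61902281e-01 -1.16546031e-01]
 [ 0.00000000e+00  0.00000000e+00  0.00000000e+00  1.00000000e+00]] [0.00285931 0.         0.         0.         0.        ]
case []
lid []
handle []
slide_fin []
slide []
driver []
phone []
```

Run:
```python
import cv2
for n,(x,y) in {"top":(130,120),"side":(140,90)}.items():
    im=cv2.imread(f"pics/{n}0.png")[y:y+140,x:x+190]
    cv2.imwrite(f"pics/{n}0c.png",cv2.resize(im,None,fx=4,fy=4,interpolation=cv2.INTER_CUBIC))
```

```text
(no output)
```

View pics/top0.png

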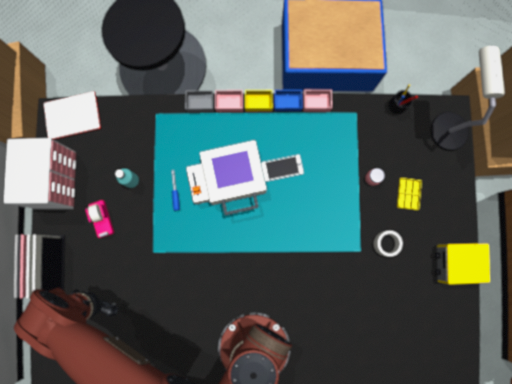

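```bash
ls pics
```

```text
side0.png
side0c.png
side_case.npy
side_driver.npy
side_handle.npy
side_lid.npy
side_phone.npy
side_slide.npy
side_slide_fin.npy
top0.png
top0c.png
top_case.npy
top_driver.npy
top_handle.npy
top_lid.npy
top_phone.npy
top_slide_fin.npy
wrist0.png
```

View pics/top0c.png

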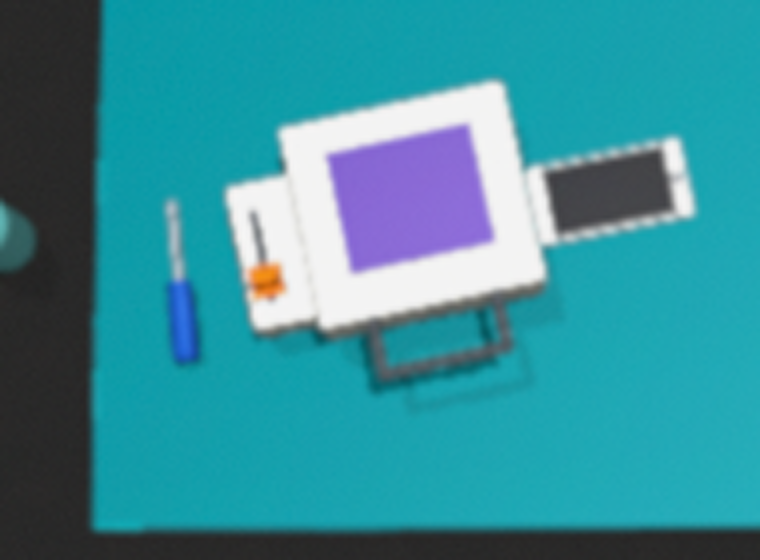

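View pics/side0c.png

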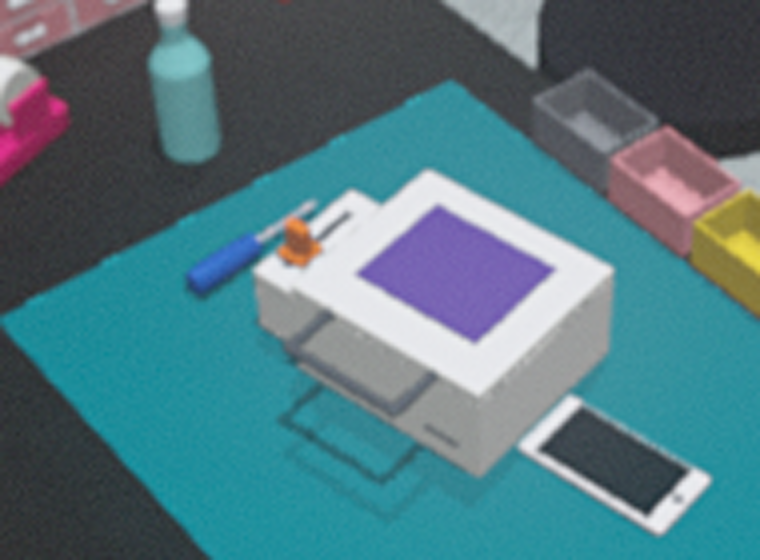

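```bash
cat >> h.py <<'E'
def C2W(c,X):
    x,y,a=c; X=np.atleast_2d(X); 
    return np.c_[x+np.cos(a)*X[:,0]-np.sin(a)*X[:,1], y+np.sin(a)*X[:,0]+np.cos(a)*X[:,1], X[:,2]+.003]
E
python3 - <<'E'
from h import *
from scipy.optimize import least_squares
P=np.array([[.09,.1,.103],[.09,-.1,.103],[-.09,-.1,.103],[-.09,.1,.103],[-.14,.0,.0965]])
ob={"top":(np.array([[280,128],[503,81],[547,290],[318,333],[447,364]])/4+[130,120]),
    "side":(np.array([[430,170],[613,268],[483,395],[292,290],[346,378]])/4+[140,90])}
ps={n:eyes.read_camera(n) for n in ob}
for use in (["top"],["side"],["top","side"]):
    f=lambda c:np.concatenate([(proj(ps[n],C2W(c,P))-ob[n]).ravel() for n in use])
    r=least_squares(f,[.55,.02,.2],loss="soft_l1");print(use,r.x.round(4),f(r.x).round(1))
c=r.x;np.save("case.npy",c)
Q=C2W(c,[[-.14,0,.0965],[-.14,.055,.0965],[-.14,-.055,.0965],[-.035,.14,.09],[.09,0,.0905]]);print(Q.round(4))
for n in ps: print(n,proj(ps[n],Q).round(1))
o=onz(ps["top"],(np.array([[267,272]])/4+[130,120]),.108);print("fin top",o)
print(R.from_matrix(rot(bot.get_state()["tool_rot"])).as_matrix().round(3))
E
```

```text
['top'] [0.6292 0.0707 0.2001] [ 0.2  0.7  0.2  0.9 -0.3 -1.5  0.5 -0.6 -0.6  0.1]
['side'] [0.6327 0.0667 0.2241] [-0.4 -0.3  0.9 -0.2  0.1  0.4 -0.2 -1.2 -0.3  0.9]
['top', 'side'] [0.6316 0.0691 0.2113] [ 0.4  0.4  0.3  0.   0.4 -2.6  1.3 -1.   0.3 -0.7 -0.6 -0.6  0.2 -0.1
 -1.2  0.2 -0.9 -1.8 -1.5  0.4]
[[ 0.4947  0.0397  0.0995]
 [ 0.4831  0.0935  0.0995]
 [ 0.5062 -0.0141  0.0995]
 [ 0.568   0.1986  0.093 ]
 [ 0.7196  0.0879  0.0935]]
top [[242.1 210.3]
 [226.6 213.7]
 [257.6 206.9]
 [196.8 189.8]
 [228.4 147.1]]
side [[225.  184.9]
 [212.2 177. ]
 [238.3 193. ]
 [214.7 149.3]
 [269.5 146.8]]
fin top [[0.57242808 0.19699833 0.108     ]]
[[ 0.373  0.928  0.   ]
 [ 0.928 -0.373  0.   ]
 [ 0.     0.    -1.   ]]
```

Request:
drive_tool --pt "-20 30 0 0" --pt "-20 30 0 0" --pt "-20 30 0 0" --pt "-20 30 0 0" --pt "-20 30 0 0" --hand 36

```text
clock: 1.8
tool_pos: [0.2985, 0.337, 0.2564]
tool_rot: [-0.0, 0.829, 0.56, 0.0]
wrist_force: [0.9, 0.7, 0.4]
grip_width: 0.0361
```

Request:
drive_tool --pt "-20 30 0 0" --pt "-20 30 0 0" --pt "-20 30 0 0" --pt "-20 30 0 0" --pt "-20 30 0 0"

```text
clock: 2.3
tool_pos: [0.4004, 0.1881, 0.2565]
tool_rot: [0.0, 0.829, 0.56, 0.0]
wrist_force: [0.4, 0.4, 0.2]
grip_width: 0.0358
```

Request:
drive_tool --pt "-20 30 0 0" --pt "-20 30 0 0" --pt "-20 30 0 0" --pt "-20 30 0 0" --pt "-20 20 0 0"

```text
clock: 2.8
tool_pos: [0.4935, 0.0426, 0.2563]
tool_rot: [0.0, 0.829, 0.559, 0.0]
wrist_force: [0.2, -0.4, -0.8]
grip_width: 0.0359
```

Request:
drive_tool --pt "0 0 0 0.14" --pt "0 0 0 0.14" --pt "0 0 0 0.14" --pt "0 0 0 0.14" --pt "0 0 0 0.14"

```text
clock: 3.3
tool_pos: [0.4922, 0.0443, 0.2563]
tool_rot: [0.0, 0.971, 0.239, -0.0]
wrist_force: [-0.4, 0.5, -0.2]
grip_width: 0.036
```

Request:
drive_tool --pt "0 0 0 0.14" --pt "0 0 0 0.14" --pt "0 0 0 0" --pt "0 0 0 0" --pt "0 0 0 0"

```text
clock: 3.8
tool_pos: [0.4922, 0.0443, 0.2563]
tool_rot: [0.0, 0.994, 0.105, 0.0]
wrist_force: [-0.0, -0.2, -1.2]
grip_width: 0.0358
```

```bash
cat > look.py <<'E'
from h import *
import sys
s=bot.get_state();p=eyes.read_camera("wrist");c=np.load("case.npy")
im=p["frame"].copy();cv2.imwrite(f"pics/{sys.argv[1]}raw.png",im)
y0,z0=-.055,.0965
pts=C2W(c,[[-.14,.055,z0],[-.14,0,z0],[-.14,-.055,z0],[-.09,.1,.103],[-.09,-.1,.103],[-.035,.14,.105],[-.075,.16,.07],[-.075,.1,.07]])
for u in proj(p,pts,s): 
    if abs(u).max()<2000: cv2.circle(im,tuple(int(v) for v in u.round()),4,(0,0,255),1)
cv2.imwrite(f"pics/{sys.argv[1]}.png",cv2.resize(im,None,fx=1.5,fy=1.5))
T=rot(s["tool_rot"]);print(s["clock"],s["tool_pos"].round(4),T.round(3).tolist(),s["wrist_force"].round(2),s["joint_positions"].round(3))
print("handle rel. TCP in tool mm",((pts[1]-s["tool_pos"])@T*1000).round(1),"yaw",np.arctan2(T[1,0],T[0,0]),c)
E
python3 look.py w1
```

```text
3.8 [0.4922 0.0443 0.2563] [[0.978, 0.21, 0.0], [0.21, -0.978, -0.0], [0.0, 0.0, -1.0]] [-0.03 -0.15 -1.23] [-0.058  0.232 -0.232  1.106 -0.     1.301]
handle rel. TCP in tool mm [  1.4   5.  156.8] yaw 0.211165346306356 [0.63156559 0.06907007 0.21126646]
```

View pics/w1.png

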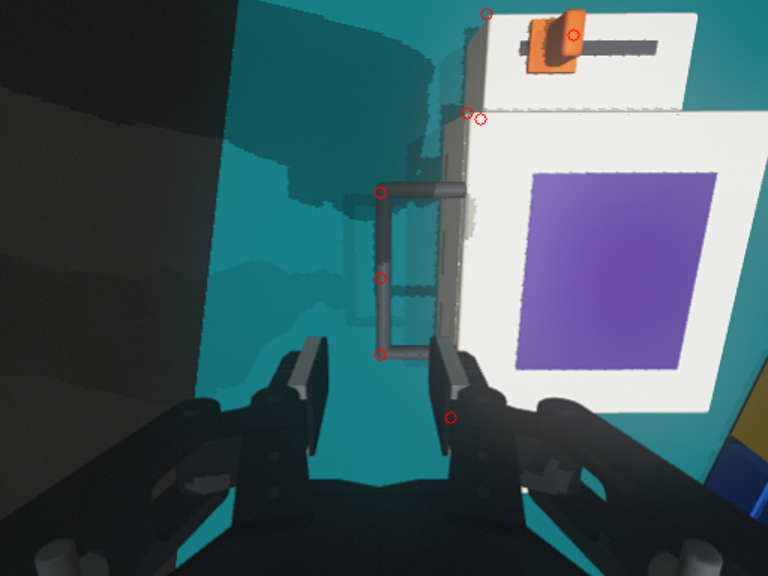

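The bar is at about x=384 (1.5x image), upright in view, so the yaw is right. The model is about 1.5 mm short in x. Next I go down to the bar.

Request:
drive_tool --pt "3 5 20 0" --pt "0 0 30 0" --pt "0 0 30 0" --pt "0 0 20 0" --pt "0 0 15 0"

```text
clock: 4.35
tool_pos: [0.4954, 0.0401, 0.1398]
tool_rot: [-0.0, 0.995, 0.105, -0.001]
wrist_force: [-0.2, 0.2, 0.5]
grip_width: 0.0361
```

Request:
drive_tool --pt "0 0 12 0" --pt "0 0 12 0" --pt "0 0 12 0" --pt "0 0 0 0" --pt "0 0 0 0"

```text
clock: 4.85
tool_pos: [0.4962, 0.0401, 0.1054]
tool_rot: [-0.0, 0.995, 0.104, -0.0]
wrist_force: [0.4, -0.9, 0.7]
grip_width: 0.036
```

```bash
python3 look.py w2
```

```text
4.85 [0.4962 0.0401 0.1054] [[0.978, 0.207, -0.0], [0.207, -0.978, 0.0], [-0.0, -0.0, -1.0]] [ 0.39 -0.91  0.66] [-0.066  0.383 -0.457  0.731 -0.     1.296]
handle rel. TCP in tool mm [-1.6  0.1  5.9] yaw 0.2081999211642205 [0.63156559 0.06907007 0.21126646]
```

View pics/w2.png

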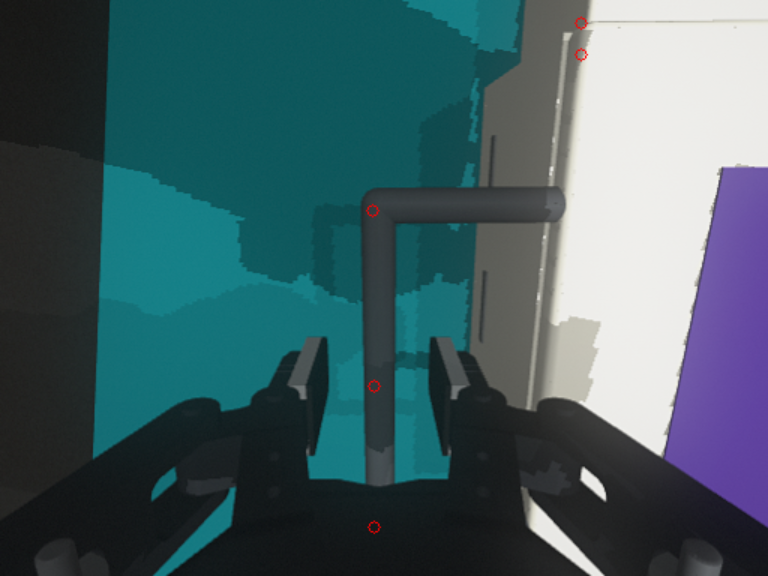

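The bar (column ~379) sits between the pads (328 to 432). Close, then tug.

Request:
drive_tool --pt "0 0 0 0" --pt "0 0 0 0" --pt "0 0 0 0" --pt "0 0 0 0" --pt "0 0 0 0" --hand 0

```text
clock: 5.4
tool_pos: [0.4965, 0.0401, 0.1059]
tool_rot: [0.0, 0.995, 0.104, 0.001]
wrist_force: [-0.7, 0.3, 5.8]
grip_width: 0.008
```

Request:
drive_tool --pt "0 0 -2 0" --pt "0 0 -2 0" --pt "0 0 -2 0" --pt "0 0 -2 0" --pt "0 0 0 0"

```text
clock: 5.9
tool_pos: [0.4968, 0.0401, 0.1137]
tool_rot: [0.0, 0.995, 0.104, 0.001]
wrist_force: [4.2, 0.7, -1.9]
grip_width: 0.0078
```

Request:
drive_tool --pt "0 0 -2 0" --pt "0 0 -2 0" --pt "0 0 0 0" --pt "0 0 0 0" --pt "0 0 0 0"

```text
clock: 6.4
tool_pos: [0.497, 0.0402, 0.1175]
tool_rot: [-0.0, 0.995, 0.104, 0.001]
wrist_force: [6.6, 0.7, -3.0]
grip_width: 0.0081
```

Request:
drive_tool --pt "0 0 -2 0" --pt "0 0 -2 0" --pt "0 0 -2 0" --pt "0 0 0 0" --pt "0 0 0 0"

```text
clock: 6.9
tool_pos: [0.4971, 0.0402, 0.1211]
tool_rot: [-0.0, 0.995, 0.104, 0.0]
wrist_force: [18.8, 0.7, -39.7]
grip_width: 0.0075
```

Hard stop: 40 N down after ~15 mm of lift, so the catch is caught. I'll take a picture to check that the lid rose, then let it down.

```bash
python3 look.py w3; python3 -c "
from h import *
p=eyes.read_camera('side');cv2.imwrite('pics/s3.png',cv2.resize(p['frame'][90:230,140:330],None,fx=4,fy=4,interpolation=2))"
```

```text
6.9 [0.4971 0.0402 0.1211] [[0.978, 0.206, 0.0], [0.206, -0.978, 0.001], [0.001, -0.001, -1.0]] [ 18.75   0.68 -39.69] [-6.600e-02  3.640e-01 -4.360e-01  7.710e-01  1.000e-03  1.296e+00]
handle rel. TCP in tool mm [-2.5 -0.  21.6] yaw 0.20793864052437575 [0.63156559 0.06907007 0.21126646]
```

View pics/w3.png

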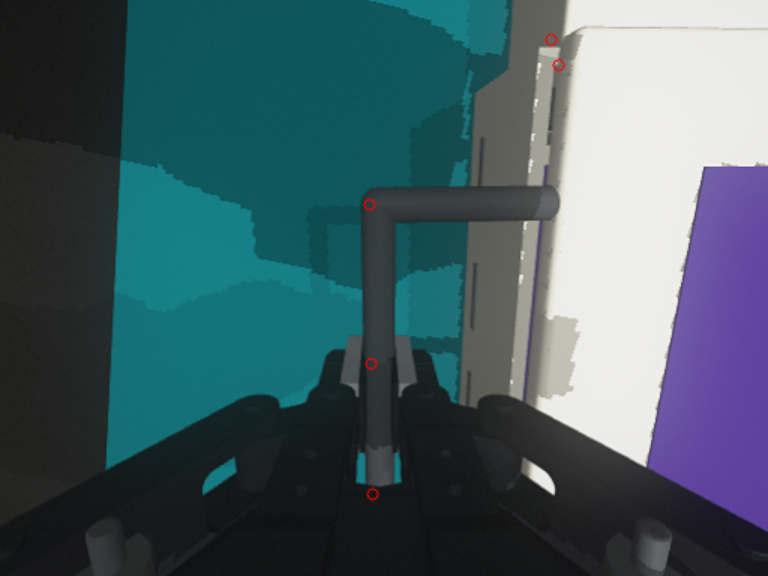

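Request:
drive_tool --pt "0 0 3 0" --pt "0 0 3 0" --pt "0 0 3 0" --pt "0 0 3 0" --pt "0 0 3 0"

```text
clock: 7.5
tool_pos: [0.4965, 0.0401, 0.1083]
tool_rot: [0.0, 0.995, 0.104, 0.0]
wrist_force: [4.6, -0.2, -1.7]
grip_width: 0.0076
```

The bar is in the pads and a gap shows under the raised lid edge (column ~540). Now I lower it the rest of the way, release and rise.

Request:
drive_tool --pt "0 0 2 0" --pt "0 0 1 0" --pt "0 0 0 0" --pt "0 0 0 0" --pt "0 0 0 0"

```text
clock: 8.0
tool_pos: [0.4965, 0.04, 0.1059]
tool_rot: [0.0, 0.995, 0.104, 0.0]
wrist_force: [2.5, 0.9, 4.6]
grip_width: 0.0082
```

Request:
drive_tool --pt "0 0 0 0" --pt "0 0 0 0" --pt "0 0 0 0" --pt "0 0 0 0" --pt "0 0 0 0" --hand 36

```text
clock: 8.5
tool_pos: [0.4959, 0.0401, 0.1052]
tool_rot: [-0.0, 0.995, 0.104, -0.0]
wrist_force: [0.8, -0.7, -1.0]
grip_width: 0.0361
```

Request:
drive_tool --pt "0 0 -15 0" --pt "0 0 -20 0" --pt "0 0 -20 0" --pt "0 0 -20 0" --pt "0 0 -10 0"

```text
clock: 9.0
tool_pos: [0.4968, 0.0401, 0.1918]
tool_rot: [0.0, 0.995, 0.104, 0.001]
wrist_force: [-0.3, 0.1, 0.1]
grip_width: 0.0357
```

```bash
python3 look.py w4
```

```text
9.0 [0.4968 0.0401 0.1918] [[0.978, 0.207, 0.002], [0.207, -0.978, -0.0], [0.002, 0.0, -1.0]] [-0.31  0.07  0.09] [-0.066  0.287 -0.337  0.945  0.     1.296]
handle rel. TCP in tool mm [-2.3 -0.1 92.3] yaw 0.20805686066063783 [0.63156559 0.06907007 0.21126646]
```

View pics/w4.png

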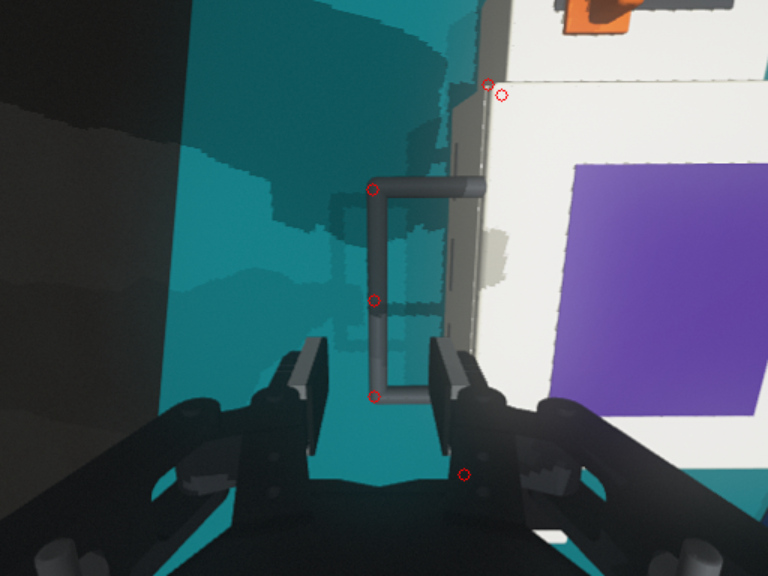

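Request:
drive_tool --pt "20 -28 0 0" --pt "20 -28 0 0" --pt "20 -28 0 0" --pt "20 -28 0 0" --pt "25 -28 0 0"

```text
clock: 9.55
tool_pos: [0.5697, 0.2, 0.1893]
tool_rot: [0.0, 0.995, 0.104, -0.001]
wrist_force: [0.8, -0.6, 0.0]
grip_width: 0.0361
```

```bash
sleep 0
cat > look2.py <<'E'
from h import *
import sys
s=bot.get_state();p=eyes.read_camera("wrist");c=np.load("case.npy")
im=p["frame"].copy()
f=C2W(c,[[-.035,.14,.105],[-.029,.152,.105],[-.041,.152,.105],[-.041,.128,.105],[-.029,.128,.105],[-.09,.1,.103],[-.075,.16,.07]])
for u in proj(p,f,s):
    if abs(u).max()<2000: cv2.circle(im,tuple(int(v) for v in u.round()),3,(0,0,255),1)
cv2.imwrite(f"pics/{sys.argv[1]}.png",cv2.resize(im,None,fx=1.5,fy=1.5))
T=rot(s["tool_rot"]);print(s["clock"],s["tool_pos"].round(4),s["wrist_force"].round(2),s["grip_width"])
print("fin top rel TCP",((f[0]-s["tool_pos"])@T*1000).round(1))
E
python3 look2.py w5
```

```text
9.55 [0.5697 0.2    0.1893] [ 0.82 -0.59  0.04] 0.036126697824521915
fin top rel TCP [-1.8  1.  81.3]
```

View pics/w5.png

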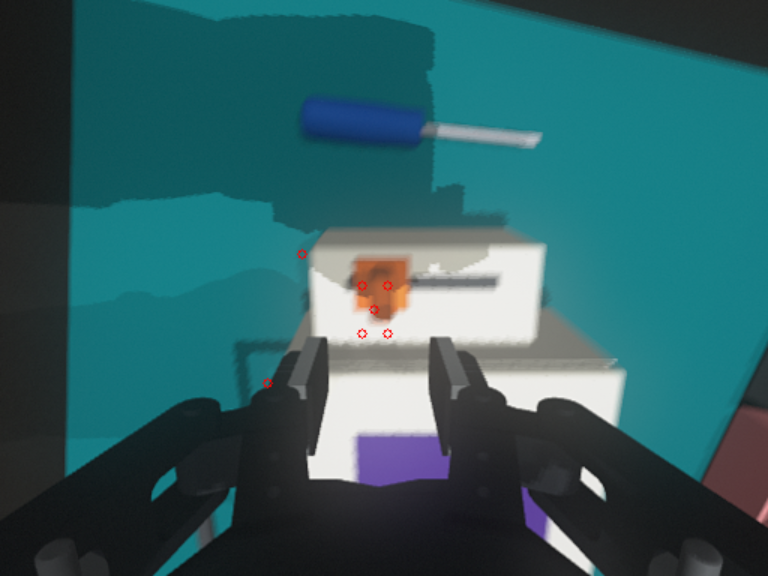

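```bash
python3 look2.py w6
```

```text
9.6 [0.5723 0.2043 0.1891] [-2.62  2.44  0.5 ] 0.035797918256652156
fin top rel TCP [-5.5  4.8 81.1]
```

View pics/w6.png

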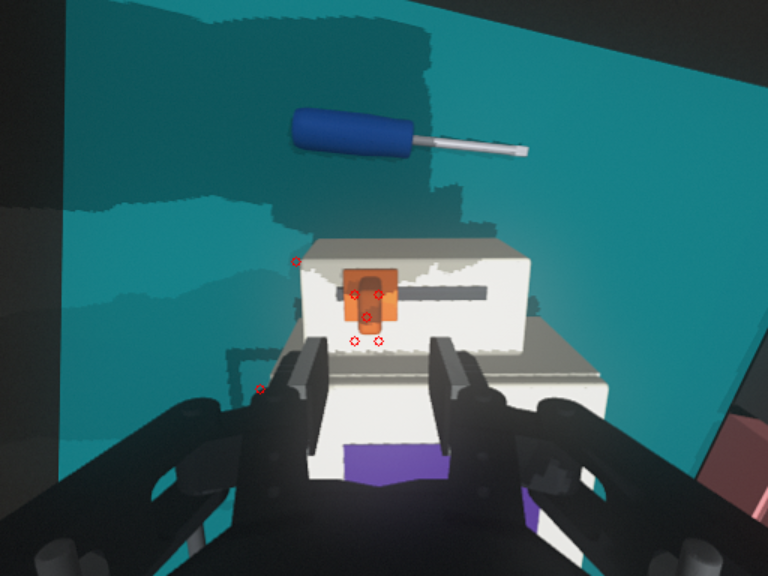

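The fin's top spans columns 358-382, bottom edge at row 334: 1.5 mm more in +x and ~3 mm more to the left than the model. Next I go down over it.

Request:
drive_tool --pt "-3.5 2 10 0" --pt "0 0 20 0" --pt "0 0 15 0" --pt "0 0 5 0" --pt "0 0 0 0"

```text
clock: 10.15
tool_pos: [0.5658, 0.195, 0.1392]
tool_rot: [0.0, 0.995, 0.103, -0.001]
wrist_force: [0.0, 0.5, 0.2]
grip_width: 0.0358
```

```bash
python3 look2.py w7
```

```text
10.15 [0.5658 0.195  0.1392] [0.01 0.47 0.17] 0.035811779811030245
fin top rel TCP [ 3.  -3.1 31.1]
```

View pics/w7.png

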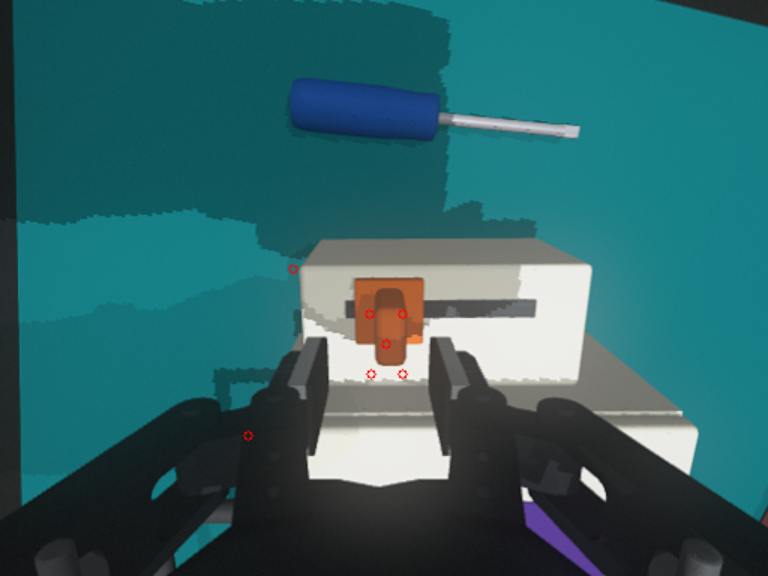

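Request:
drive_tool --pt "4.5 -6 0 0" --pt "0 0 8 0" --pt "0 0 10 0" --pt "0 0 7 0" --pt "0 0 0 0"

```text
clock: 10.7
tool_pos: [0.5691, 0.2026, 0.1137]
tool_rot: [0.0, 0.995, 0.104, -0.001]
wrist_force: [-0.2, -0.1, -0.6]
grip_width: 0.0359
```

```bash
python3 look2.py w8
```

```text
10.7 [0.5691 0.2026 0.1137] [-0.25 -0.11 -0.61] 0.03586938358541737
fin top rel TCP [-1.9  3.7  5.7]
```

View pics/w8.png

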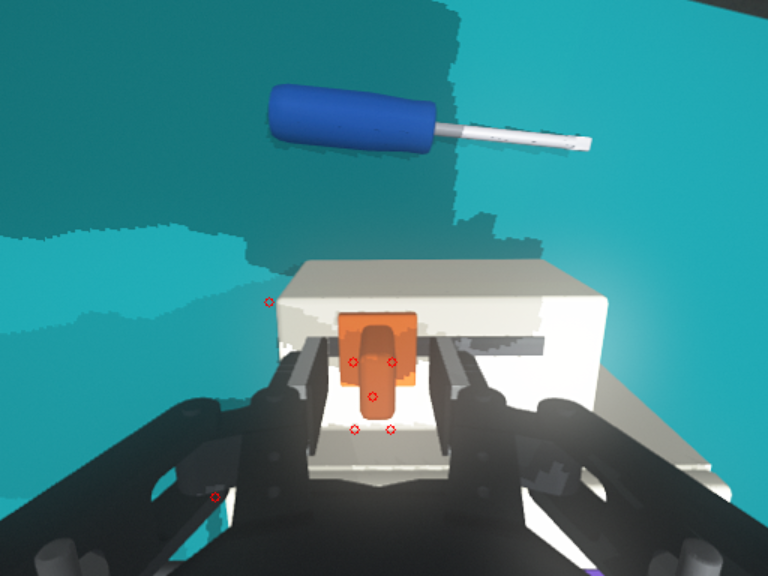

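Fin (columns 360-395) is centred between the pads. Pinch it and push.

Request:
drive_tool --pt "0 0 0 0" --pt "0 0 0 0" --pt "0 0 0 0" --pt "0 0 0 0" --pt "0 0 0 0" --hand 0

```text
clock: 11.25
tool_pos: [0.5702, 0.2029, 0.1156]
tool_rot: [-0.0, 0.995, 0.104, 0.0]
wrist_force: [-1.2, -1.0, 4.8]
grip_width: 0.0105
```

Request:
drive_tool --pt "4 0 0 0" --pt "5 0 0 0" --pt "5 0 0 0" --pt "5 0 0 0" --pt "5 0 0 0"

```text
clock: 11.75
tool_pos: [0.5932, 0.208, 0.1156]
tool_rot: [-0.0, 0.995, 0.104, -0.001]
wrist_force: [-5.6, -0.6, 8.6]
grip_width: 0.0104
```

Request:
drive_tool --pt "3 0 0 0" --pt "2 0 0 0" --pt "2 0 0 0" --pt "0 0 0 0" --pt "0 0 0 0"

```text
clock: 12.25
tool_pos: [0.5985, 0.2092, 0.1155]
tool_rot: [0.0, 0.995, 0.104, -0.002]
wrist_force: [-12.1, -2.0, 11.9]
grip_width: 0.0104
```

```bash
python3 look2.py w9
```

```text
12.25 [0.5985 0.2092 0.1155] [-12.14  -2.03  11.9 ] 0.010403326391913947
fin top rel TCP [-32.    4.    7.6]
```

View pics/w9.png

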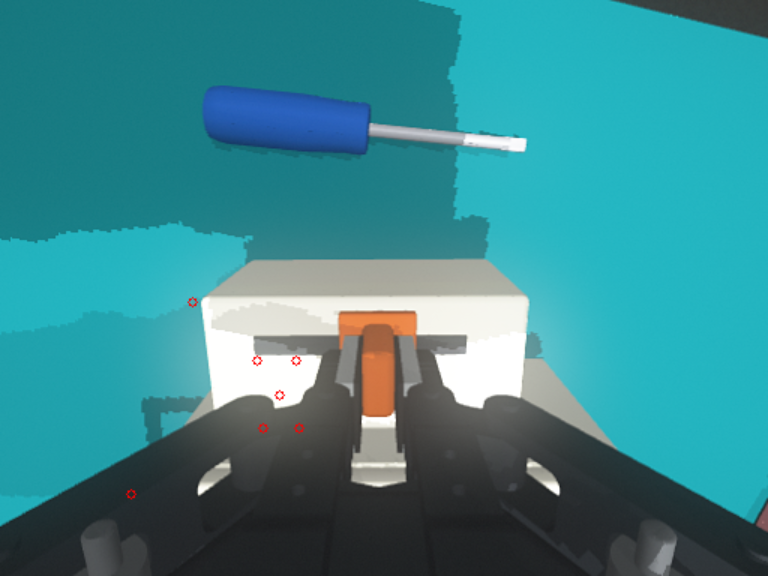

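Request:
drive_tool --pt "2 0 0 0" --pt "2 0 0 0" --pt "0 0 0 0" --pt "0 0 0 0" --pt "0 0 0 0"

```text
clock: 12.8
tool_pos: [0.599, 0.2095, 0.1153]
tool_rot: [0.0, 0.995, 0.104, -0.005]
wrist_force: [-25.1, -4.4, 23.1]
grip_width: 0.0105
```

At its stop: 29.5 mm moved, with resistance rising to 25 N. Release, rise and check the fin stayed.

Request:
drive_tool --pt "-2 0 0 0" --pt "-1 0 0 0" --pt "0 0 0 0" --pt "0 0 0 0" --pt "0 0 0 0" --hand 36

```text
clock: 13.3
tool_pos: [0.6018, 0.2095, 0.1152]
tool_rot: [-0.0, 0.995, 0.104, 0.0]
wrist_force: [-0.4, -0.1, 0.6]
grip_width: 0.0357
```

Request:
drive_tool --pt "0 0 -15 0" --pt "0 0 -20 0" --pt "0 0 -20 0" --pt "0 0 -15 0" --pt "0 0 -5 0"

```text
clock: 13.8
tool_pos: [0.6024, 0.2097, 0.192]
tool_rot: [-0.0, 0.995, 0.104, 0.001]
wrist_force: [0.6, -0.5, -0.1]
grip_width: 0.036
```

Request:
drive_tool --pt "0 0 0 0" --pt "0 0 0 0" --pt "0 0 0 0" --pt "0 0 0 0" --pt "0 0 0 0"

```text
clock: 14.3
tool_pos: [0.6012, 0.2094, 0.1898]
tool_rot: [0.0, 0.995, 0.104, -0.0]
wrist_force: [0.1, -0.2, 0.3]
grip_width: 0.0358
```

```bash
python3 look2.py w10; python3 -c "
from h import *
s=bot.get_state();T=rot(s['tool_rot']);print(((np.array([.4965,.0401,.1052])-s['tool_pos'])@T*1000).round(1))"
```

```text
14.3 [0.6012 0.2094 0.1898] [ 0.09 -0.19  0.28] 0.03575935718429493
fin top rel TCP [-34.7   3.7  81.8]
[-137.5  144.1   84.8]
```

View pics/w10.png

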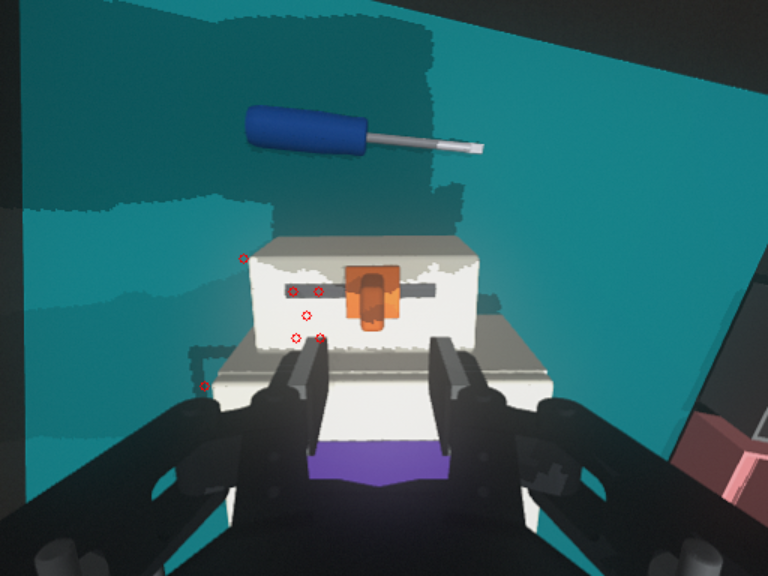

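The fin now sits ~30 mm further along the rail (column 372 against the rail front at 250). I'll go back to the handle.

Request:
drive_tool --pt "-27 28 0 0" --pt "-27 28 0 0" --pt "-27 28 0 0" --pt "-27 28 0 0" --pt "-27 29 0 0"

```text
clock: 14.85
tool_pos: [0.4975, 0.0426, 0.1903]
tool_rot: [0.0, 0.995, 0.104, 0.0]
wrist_force: [0.7, -0.0, -0.4]
grip_width: 0.0361
```

Request:
drive_tool --pt "-2.5 3 0 0" --pt "0 0 0 0" --pt "0 0 10 0" --pt "0 0 20 0" --pt "0 0 15 0"

```text
clock: 15.35
tool_pos: [0.497, 0.0413, 0.1438]
tool_rot: [-0.0, 0.995, 0.105, -0.0]
wrist_force: [-0.9, -0.1, -0.6]
grip_width: 0.0358
```

```bash
python3 -c "
from h import *
s=bot.get_state();T=rot(s['tool_rot']);print(((np.array([.4965,.0401,.1052])-s['tool_pos'])@T*1000).round(1))"; python3 look.py w11
```

```text
[-0.7  1.1 38.6]
15.35 [0.497  0.0413 0.1438] [[0.978, 0.208, -0.0], [0.208, -0.978, 0.0], [-0.0, -0.0, -1.0]] [-0.94 -0.08 -0.56] [-0.064  0.338 -0.405  0.828  0.     1.297]
handle rel. TCP in tool mm [-2.6  1.1 44.3] yaw 0.20942636318783367 [0.63156559 0.06907007 0.21126646]
```

View pics/w11.png

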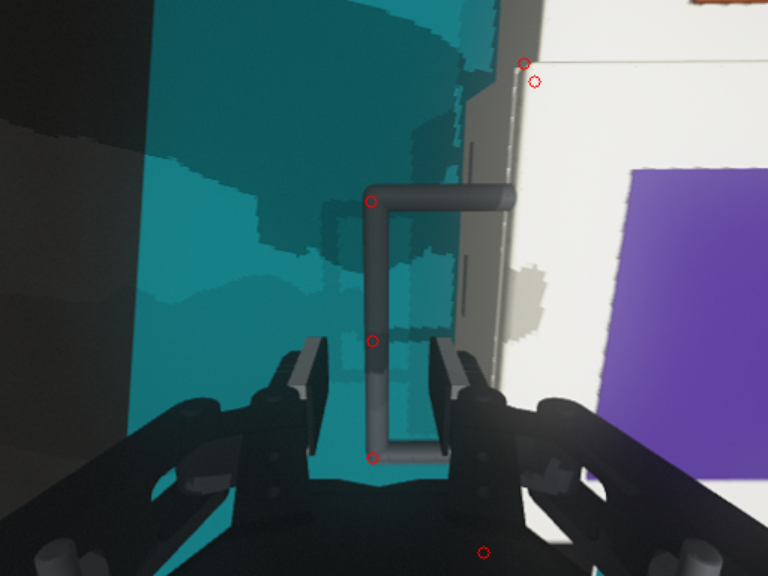

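Request:
drive_tool --pt "-0.5 1 10 0" --pt "0 0 15 0" --pt "0 0 13 0" --pt "0 0 0 0" --pt "0 0 0 0"

```text
clock: 15.9
tool_pos: [0.4966, 0.0394, 0.1074]
tool_rot: [-0.0, 0.995, 0.104, -0.0]
wrist_force: [-0.2, -0.2, 0.3]
grip_width: 0.0359
```

Request:
drive_tool --pt "0 0 0 0" --pt "0 0 0 0" --pt "0 0 0 0" --pt "0 0 0 0" --pt "0 0 0 0" --hand 0

```text
clock: 16.4
tool_pos: [0.4968, 0.0391, 0.1081]
tool_rot: [0.0, 0.995, 0.104, 0.001]
wrist_force: [-1.4, -0.1, 6.6]
grip_width: 0.008
```

```bash
python3 -c "
import numpy as np
t=np.arange(0,.88,.05);x=-.23*np.cos(t)+.006*np.sin(t);z=.23*np.sin(t)+.006*np.cos(t)
for a,b,c in zip(t,(x-x[0])*1e3,(z-z[0])*1e3):print(round(a,2),b.round(1),c.round(1))"
```

```text
0.0 0.0 0.0
0.05 0.6 11.5
0.1 1.7 22.9
0.15 3.5 34.3
0.2 5.8 45.6
0.25 8.6 56.7
0.3 12.0 67.7
0.35 16.0 78.5
0.4 20.5 89.1
0.45 25.5 99.4
0.5 31.0 109.5
0.55 37.1 119.3
0.6 43.6 128.8
0.65 50.5 138.0
0.7 58.0 146.8
0.75 65.8 155.2
0.8 74.1 163.2
0.85 82.7 170.8
```

Request:
drive_tool --pt "0 0 -3 0" --pt "0 0 -4 0" --pt "0.5 0 -5 0" --pt "0.5 0 -5 0" --pt "0.5 0 -5 0"

```text
clock: 16.9
tool_pos: [0.4981, 0.0394, 0.1298]
tool_rot: [0.0, 0.995, 0.104, 0.0]
wrist_force: [4.3, -0.9, -5.0]
grip_width: 0.0079
```

Free: 22 mm up at 5 N. Follow the arc.

Request:
drive_tool --pt "2 0 -12 0" --pt "2.3 0 -11.5 0" --pt "2.8 0 -11 0" --pt "3.4 0 -11 0" --pt "4 0 -11 0"

```text
clock: 17.4
tool_pos: [0.5116, 0.0424, 0.1864]
tool_rot: [0.0, 0.995, 0.104, -0.001]
wrist_force: [3.5, -0.1, -5.9]
grip_width: 0.0073
```

Request:
drive_tool --pt "4.5 0 -10.5 0" --pt "5 0 -10.5 0" --pt "5.5 0 -10 0" --pt "6 0 -10 0" --pt "6.5 0 -9.5 0"

```text
clock: 17.9
tool_pos: [0.5374, 0.048, 0.2367]
tool_rot: [0.0, 0.995, 0.104, -0.002]
wrist_force: [-4.0, -1.8, -1.3]
grip_width: 0.0076
```

```bash
python3 look.py w12
```

```text
17.9 [0.5374 0.048  0.2367] [[0.978, 0.206, -0.004], [0.206, -0.978, -0.001], [-0.004, -0.0, -1.0]] [-4.   -1.82 -1.33] [-4.600e-02  3.330e-01 -1.470e-01  1.095e+00 -1.000e-03  1.317e+00]
handle rel. TCP in tool mm [-43.   -0.7 137.3] yaw 0.2078994791163738 [0.63156559 0.06907007 0.21126646]
```

View pics/w12.png

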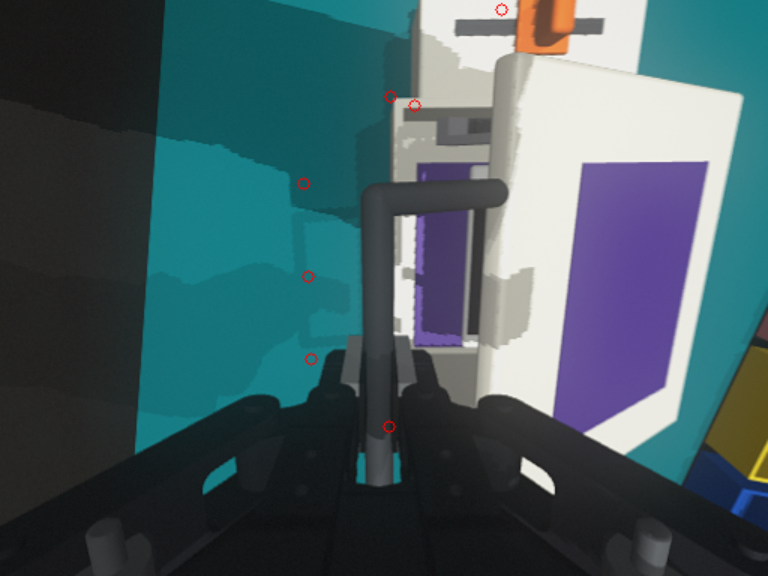

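The lid is open about 0.6 rad with the bar still firmly in the pads. Continue to about 0.87.

Request:
drive_tool --pt "7 0 -9 0" --pt "7.5 0 -9 0" --pt "8 0 -8.5 0" --pt "8 0 -8 0" --pt "8.5 0 -7.5 0"

```text
clock: 18.45
tool_pos: [0.5743, 0.056, 0.2793]
tool_rot: [0.0, 0.995, 0.104, -0.003]
wrist_force: [-13.2, -1.7, 10.4]
grip_width: 0.0076
```

Request:
drive_tool --pt "0 0 0 0" --pt "0 0 0 0" --pt "0 0 0 0" --pt "0 0 0 0" --pt "0 0 0 0"

```text
clock: 18.95
tool_pos: [0.5741, 0.0559, 0.2791]
tool_rot: [0.0, 0.995, 0.104, -0.003]
wrist_force: [-12.5, -2.4, 10.9]
grip_width: 0.0074
```

Request:
drive_tool --pt "0 0 0 0" --pt "0 0 0 0" --pt "0 0 0 0" --pt "0 0 0 0" --pt "0 0 0 0"

```text
clock: 19.45
tool_pos: [0.5741, 0.0559, 0.2791]
tool_rot: [0.0, 0.995, 0.104, -0.003]
wrist_force: [-13.7, -2.6, 10.8]
grip_width: 0.0077
```

```bash
python3 look.py w13; python3 -c "
from h import *
p=eyes.read_camera('side');cv2.imwrite('pics/s13.png',cv2.resize(p['frame'][60:240,120:340],None,fx=3.5,fy=3.3,interpolation=2))
s=bot.get_state();print(s['tool_pos'],s['qvel'].round(3),s['wrist_force'])
T=rot(s['tool_rot']);d=(s['tool_pos']-np.array([.4968,.0391,.1070]))@T; print(d)
print(np.arctan2(.006-d[2],.23-d[0])-.026)"
```

```text
19.45 [0.5741 0.0559 0.2791] [[0.978, 0.206, -0.005], [0.206, -0.978, -0.001], [-0.005, -0.0, -1.0]] [-13.66  -2.62  10.76] [-2.900e-02  3.850e-01  4.200e-02  1.234e+00 -1.000e-03  1.334e+00]
handle rel. TCP in tool mm [-80.2  -0.5 180.1] yaw 0.20793147390827418 [0.63156559 0.06907007 0.21126646]
[0.57410427 0.05591132 0.27913614] [ 0.001  0.    -0.001  0.    -0.002  0.003] [-13.93321366  -1.01068426  10.97898674]
[ 0.07819017 -0.00052657 -0.17255562]
0.8401801727472062
```

View pics/w13.png

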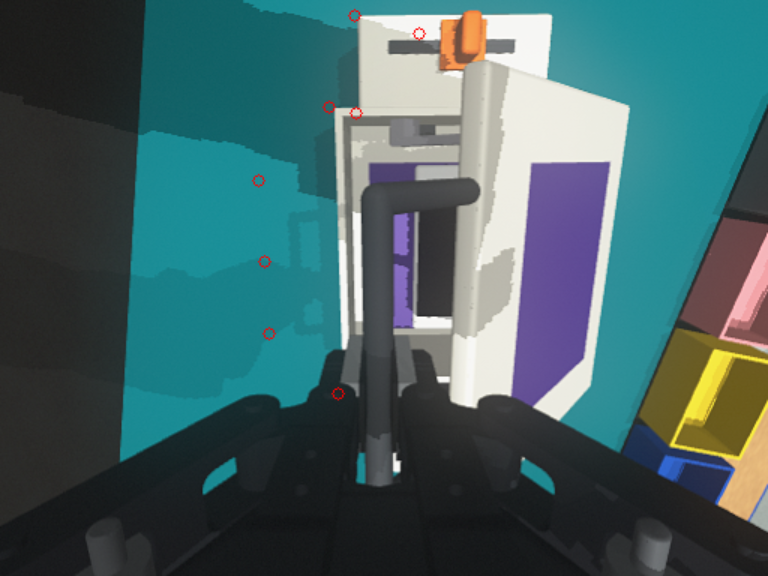

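View pics/s13.png

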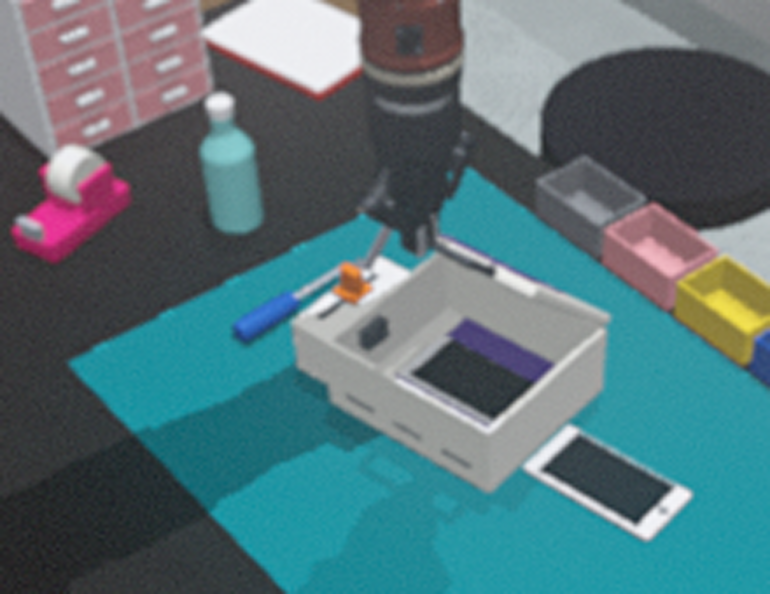

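The lid is held at about 0.84 rad and stands still, with the bar in the pads. Phone and driver look undisturbed.

```bash
python3 -c "
from bench import bot
print(bot.hand_in())"
```

```text
the job is handed in; nothing more can be done
None
```

I tugged the lid first and found it caught. I then pushed the orange slide to its stop, raised the lid to about 48 degrees, and handed in while still holding it. The hand-in reports no verdict.

- **Tug:** with the slide still at its start, the lid stopped hard after about 15 mm at the handle, at 40 N. I let it down again before touching the slide.
- **Slide:** I pinched the fin and moved it 29.5 mm of its 30 mm. Resistance rose to 25 N at the stop, and a later picture showed it stayed there.
- **Lid:** it then rose freely, at about 5 N.
- **Last checks at 19.5 s:**
  - The lid was at about 0.84 rad, worked out from the gripper's position.
  - The arm was still, and the bar was between the pads.
  - The wrist force was about 17 N, from slight strain against the lid's arc.
- **Bystanders:** the phone, screwdriver, spray bottle and tape dispenser looked unmoved in the last side view. I did not check the tape roll, jar or tray in a late picture, but the arm never went near them.

Two things disagreed. My case model was about 2 to 3 mm off in the wrist pictures, so I corrected for that before gripping. The gripper also read 8 mm on the 10 mm bar, but it did not slip.

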